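# Timer off, heater lid down

## Robot

A 6-joint arm with a two-finger parallel gripper is mounted at the origin on the work surface. World frame = base frame: x ahead of the robot, y to its left, z up, the work surface at z = 0. Lengths are in m, angles in rad, forces in N, time in s.
With the tool pointing down it reaches from about 0.275 to 0.875 m from the base axis. Payload 12.5 kg.
Tool frame: the origin (TCP) lies between the finger pads; the fingertips stand ahead of it and the grasp point (between the pads) lies 6 mm ahead of it (ctrl.tip_reach is the z of the fingertips in the tool frame, in m); z points along the fingers, y is the line along which they close (so a half turn about z gives the same grasp; the last joint's range is limited). The gripper opens to 85 mm and grips with 20 to 120 N. Pads are 22 mm wide; open, the fingers measure 114 mm over their backs; the gripper's body (76 mm by 85 mm) begins 54 mm behind the grasp point. The pads swing forward as they close: fully open they stand 13 mm farther back than shut.
Start: joints at [-1.281, 0.351, 1.652, -0, 1.139, -0.085], TCP at [0.201, -0.512, 0.256] pointing down, gripper open.
Joint ranges: [-2.75, 2.75], [-0.79, 2.1], [0.01, 2.65], [-1.57, 4.71], [0.07, 3.14], [-2.87, 2.87]. Speed limits (rad/s): [2.22, 2.22, 2.79, 3.14, 3.14, 3.14].

## Interface

Orientations are given as a unit quaternion [x, y, z, w].
In Python, from rig import ctrl, camera, camera_info gives the robot as it stands.
- The arm moves only by the tool jog_arm, never from a script. Its argument "series" is a list that holds one entry, the list of rows, each a list of 7 numbers: the turn, a rotation vector about the world's x, y, z in rad, then the shift along the world's x, y, z in mm, then the opening, from -1 (shut) to 1 (fully open). A call has exactly 5 rows; each row is the pose to reach, as a shift and turn from the pose commanded when the call began; what a row does not reach only later rows make up. A row lasts 1/12 s, in which the tool goes at most 41.7 mm and 7.16 degrees, less where a joint would pass 70% of its speed; a pose out of reach is approached as far as the arm can. A call with a gripper value outside its range is refused whole. The fingers move at their own pace and stop on an object; "grip_force" is the grip in N (left out, the last holds). Time passes only in rows, so rows that repeat a pose let the fingers close, or fill a call up. It gives the time, the measured TCP pose, the force, the opening and the grip force at its end, in the units of the state.
- ctrl.sense(): the state, without advancing time (a new reading comes with each control period).
- camera(name): name is "side" or "top"; returns the picture (420x560x3 uint8, blue, green, red); there is no depth.
- camera_info(name): a dict with "mtx" (3x3 intrinsics, pixels), "k1" (the pictures are not rectified: a ray, as slopes to the right and down, at radius r is drawn at 1 + k1 r^2 times it, then the intrinsics apply), "T" (4x4, takes a point from camera to world coordinates). Camera axes: x right, y down, z forward; pixel columns grow to the right and rows downward; lengths in m; the calibration is good to about 2 mm. A picture is of the moment at which its call begins. camera_info takes no time and is no camera call.
- ctrl.close_job(): hands the job in; it is judged then, once.
The state is a dict: "time": time; "joint_pos": joint angles; "joint_velocities": joint speeds; "joint_efforts": joint torques, N m; "tool_pos": TCP position; "ee_rot": TCP orientation; "contact_force": force on the tool from outside, world axes, zero at the start; "ft_torque": the same for the moment, N m; "grip_width": opening from 0.0 (shut) to 1.0 (fully open); "finger_force": force on a finger pad.
Only numpy, scipy, OpenCV 4.12 (cv2) and the standard library are available. Lean on these libraries where they do the work, as an engineer would, in place of code of your own. Each camera call takes 0.05 s, during which the arm holds its last target. There are 200 camera calls.

## Task

The run on the blue dry-block heater is over. First turn the knob of the grey bench timer anticlockwise, all the way back to its zero stop; only then lower the heater's orange lid and set it down gently, fully closed, without letting it drop. Leave everything else on the bench where it stands.

Things in the scene. Friction and masses are not known exactly. Their poses are not given: they have to be found in the camera images.
- heater: Dry-block heater, fixed to the bench: blue box 170 (x) x 220 (y) x 110 mm high with an open top, holding an aluminium block and small orange- and blue-capped tubes below the rim. Origin: on its underside, 5 mm in front of its middle. Its x axis points away from its front, towards the lid's hinge; z up.
- hinge_axis (a point): Middle of the lid's hinge axis, fixed on the heater 80 mm behind its origin and 112 mm above the bench. Its y axis is the hinge axis, its x axis points to the heater's rear; it does not turn with the lid.
- lid (a joint): Angle of the orange lid in rad: 0 closed (level, on its stop), 1.57 upright, 1.9 fully open, leaning back. It starts open, just beyond upright; brought forward of upright it falls shut by itself unless held. The lid is a slab 150 mm long, 216 mm wide, 14 mm thick, starting 5 mm from the hinge axis, about 0.4 kg.
- lid_handle (a point): Middle of the lid's handle: black round bar, 12 mm diameter, 140 mm long, parallel to the hinge, on two steel arms (65 mm either side of the middle) 40 mm beyond the lid's front edge, so fingers fit between. It lies 195 mm from the hinge axis along the lid, 7 mm above its underside; 119 mm above the bench when closed. Axes turn with the lid: x towards the hinge, y along the bar.
- timer: Bench timer, fixed to the bench: grey box 120 (x) x 100 (y) x 50 mm high with a white top; it may stand left or right of the heater. Origin: centre of its underside. The red mark on its top, on its own -x side, is zero; black marks are the scale.
- timer_knob (a joint): Angle of the timer's knob in rad: 0 at the zero stop (pointer on the red mark), growing clockwise seen from above, up to 4.2. Turning anticlockwise from above brings it back to 0.
- timer_knob_grip (a point): Point to grip on the black knob's vertical axis, 88 mm above the bench. The knob is a disc of 44 mm diameter with an upright grip bar 42 mm long, 14 mm thick, whose top lies 95 mm and foot 65 mm above the bench. Site x lies along the bar, with the white pointer line at the -x end; it turns with the knob.
- tube_rack: Loose bystander: wire-steel rack 138 (x) x 106 (y) x 100 mm high full of orange- and blue-capped tubes. Origin: centre of its underside. It stands on the side of the heater where the timer is not.
- well_plate: Loose bystander: white well plate, 86 (x) x 127 (y) x 14 mm, between robot and heater. Origin: centre of its underside.
- reagent_bottle: Loose bystander: white bottle with orange label and blue cap, 72 mm diameter, 150 mm high. Origin: centre of its underside.
- amber_jar: Loose bystander: amber jar with white cap, 48 mm diameter, 60 mm high. Origin: centre of its underside.
- tip_box: Loose bystander: yellow box with clear lid, 85 (x) x 120 (y) x 66 mm. Origin: centre of its underside.
- pipette: Loose bystander: grey and white hand pipette lying along its x axis, about 250 mm long, 26 mm high. Origin: on the bench under its middle.
Not all that is in view belongs to the job. What is shaped like the timer but green, pink or turquoise is not meant.

How it is judged:
On the way, in this order (a step that is already met when the one before it is completed fails the run):
1. the timer knob is back at its zero stop (within 0.1 rad) while the lid is still up (above 0.8 rad) (value of joint timer_knob below 0.1 rad and value of joint lid above 0.8 rad), for 0.2 s.
2. the lid is fully closed (within 0.03 rad) (value of joint lid below 0.03 rad), for 0.2 s.
At the end, for the whole second after the job is handed in: The timer knob is within 0.1 rad of its zero stop and the lid lies closed and still, within 0.03 rad of its stop (less than 6 mm at the handle) (value of joint timer_knob below 0.1 rad and value of joint lid below 0.03 rad and velocity of joint lid between -0.1 and 0.1 rad/s); the robot touches nothing.
It fails at once if the lid slams: it closes faster than 1.5 rad/s (about 0.3 m/s at the handle) within the last 0.3 rad before its stop (value of joint lid below 0.3 rad and velocity of joint lid below -1.5 rad/s).
It fails at once if a bystander is moved more than 30 mm or tipped over (distance of any of tube_rack, well_plate, reagent_bottle, amber_jar, tip_box, pipette from where it was at the start of the episode above 0.03 m or angle between any of tube_rack, well_plate, reagent_bottle, amber_jar, tip_box, pipette's own z axis and vertical above 0.5 rad).
It also fails if it takes over 64 s, if anything falls off the work surface, if the arm or the gripper's body presses on something with over 40 N, if the wrist force passes 120 N, or if a joint passes its speed limit or range.

## Working session

There is one attempt and no reset: what is moved stays moved. The work goes in short steps, Python scripts to look and compute and a tool call to move; the robot and the scene stay as the last step left them, time stands still between calls to the robot, and variables do not carry over. Pictures are saved under pics/ and viewed, at most 10 in all, crops included, and the job is handed in when it is done.

Besides the shell and the picture viewer there is one more tool, called after ">>>" as name(argument=value, ...) on one line, values as JSON. jog_arm: Moves the arm, as the interface text tells. Its arguments: {"type":"object","properties":{"series":{"type":"array"},"grip_force":{"type":"number"}},"required":["series"]}

```bash
mkdir -p pics; python3 - <<'E'
from rig import ctrl,camera,camera_info
import cv2,numpy as np
for n in("top","side"):
    im=camera(n);cv2.imwrite(f"pics/{n}0.png",im)
    i=camera_info(n);print(n,np.round(i["mtx"],1).tolist(),i["k1"],np.round(i["T"],3).tolist())
s=ctrl.sense();print(s,ctrl.tip_reach)
E
```

```text
top [[495.2, 0.0, 281.5], [0.0, 495.2, 218.0], [0.0, 0.0, 1.0]] -0.11376540247472787 [[0.025, -0.983, 0.184, 0.268], [-1.0, -0.024, 0.008, -0.021], [-0.004, -0.184, -0.983, 1.503], [0.0, 0.0, 0.0, 1.0]]
side [[449.9, 0.0, 277.3], [0.0, 449.9, 205.6], [0.0, 0.0, 1.0]] -0.011205463033249735 [[-0.998, -0.048, 0.046, 0.446], [-0.066, 0.723, -0.688, 1.028], [0.0, -0.689, -0.725, 1.209], [0.0, 0.0, 0.0, 1.0]]
{'time': 0.1, 'joint_pos': array([-1.28061220e+00,  3.51196068e-01,  1.65233270e+00,  7.83769969e-06,
        1.13909185e+00, -8.45827468e-02]), 'joint_velocities': array([ 0.00131975, -0.00339616, -0.00028209, -0.00037351,  0.00012523,
       -0.00113136]), 'joint_efforts': array([ 1.10531917e-03, -5.06833327e+01, -2.91876107e+01, -2.62724285e-05,
        2.64369570e-03, -1.27047215e-05]), 'tool_pos': array([ 0.20129087, -0.51156508,  0.25581514]), 'ee_rot': array([ 9.82495210e-01,  1.86287139e-01, -4.92053992e-05, -5.11637471e-04]), 'contact_force': array([-0.08187531, -0.37099347,  0.29194668]), 'ft_torque': array([-0.0007382 ,  0.03009313, -0.03147451]), 'finger_force': 0.0, 'grip_width': 1.001622558777961} 0.025
```

View pics/top0.png

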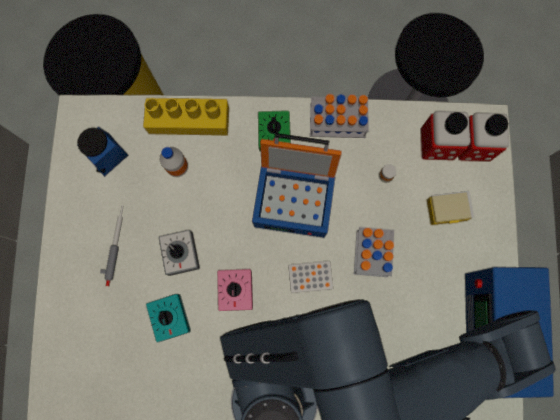

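View pics/side0.png

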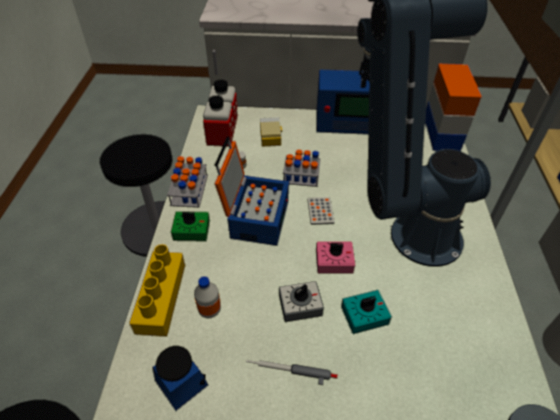

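Four timer-shaped things in the top view: green (274,128), pink (235,289), turquoise (167,317), grey (179,251). The grey one with the white top fits the description, and it stands left of the heater with the tube rack on the right. I'll confirm with an enlarged crop.

```bash
cat > h.py <<'E'
import cv2,numpy as np
from rig import ctrl,camera,camera_info
def ray(n,uv):
    i=camera_info(n);m=i["mtx"];T=np.array(i["T"])
    k=np.array([i["k1"],0,0,0,0.])  # OpenCV's model: 1+k1 r^2
    p=cv2.undistortPoints(np.array(uv,float).reshape(-1,1,2),np.array(m),k).reshape(-1,2)
    return T[:3,3],(T[:3,:3]@np.c_[p,np.ones(len(p))].T).T
def plane(n,uv,z):
    o,d=ray(n,uv);return o+d*((z-o[2])/d[:,2])[:,None]
def tri(a,b):
    (o,d),(q,e)=ray("top",[a]),ray("side",[b]);d=d[0]/np.linalg.norm(d);e=e[0]/np.linalg.norm(e)
    s=np.linalg.lstsq(np.c_[d,-e],q-o,rcond=None)[0];A=o+s[0]*d;B=q+s[1]*e
    return (A+B)/2,np.linalg.norm(A-B)
def proj(n,P):
    i=camera_info(n);W=np.linalg.inv(np.array(i["T"]))
    return cv2.projectPoints(np.array(P,float).reshape(-1,3),cv2.Rodrigues(W[:3,:3])[0],W[:3,3],np.array(i["mtx"]),np.array([i["k1"],0,0,0,0.]))[0].reshape(-1,2)
E
python3 - <<'E'
import cv2,numpy as np
from h import *
t=cv2.imread("pics/top0.png");s=cv2.imread("pics/side0.png")
def c(im,x,y,w,h):return cv2.resize(im[y:y+h,x:x+w],(400,300),interpolation=cv2.INTER_CUBIC)
cv2.imwrite("pics/c1.png",np.vstack([np.hstack([c(t,147,228,64,48),c(s,270,276,64,48)]),np.hstack([c(t,240,125,120,90+30)[:300],c(s,205,130,100,75+40)])]))
E
```

```text
(no output)
```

View pics/c1.png

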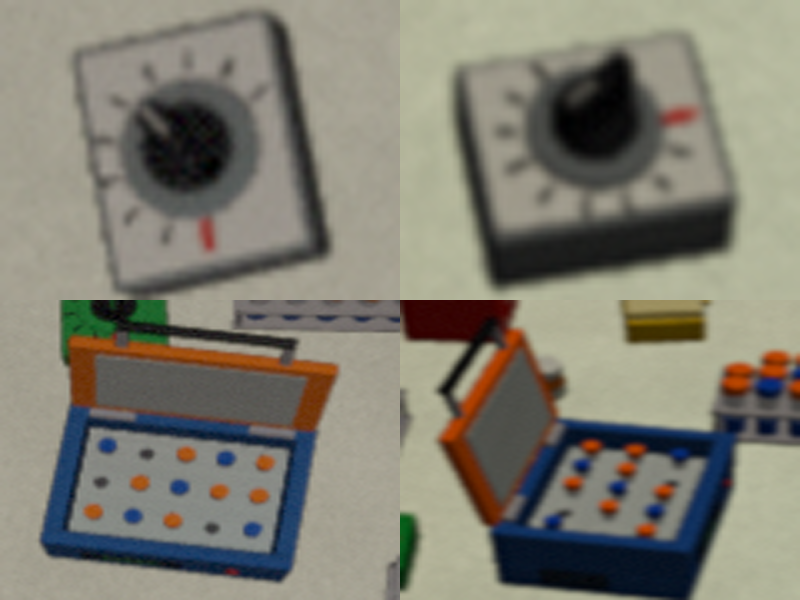

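The crop confirms the grey timer: white top, red mark on the robot's side and pointer at upper left in the top view, roughly 138° clockwise of the red mark. The lid is open with the handle at its top. Next I'll measure.

```bash
python3 - <<'E'
from h import *
np.set_printoptions(precision=4,suppress=True)
A=lambda p:np.array(p)/6.25+[147,228]
B=lambda p:np.array(p)/6.25+[270,276]
T=plane("top",A([(75,52),(270,12),(303,255),(120,292)]),.05)
S=plane("side",B([(60,68),(290,35),(332,195),(95,238)]),.05)
for n,P in("top",T),("side",S):
    print(n,P[:,:2].tolist(),"c",P.mean(0)[:2],"L",np.linalg.norm(np.roll(P,-1,0)-P,axis=1))
# black knob blob
for n,(x,y,w,h),z in(("top",(160,235,36,36),.065),("side",(285,276,40,40),.08)):
    im=cv2.imread(f"pics/{n}0.png")[y:y+h,x:x+w];m=(im.max(2)<60).astype(np.uint8)
    k,l,st,c=cv2.connectedComponentsWithStats(m)
    for j in range(1,k):
        if st[j,4]>30:print(n,st[j],c[j]+[x,y],plane(n,[c[j]+[x,y]],z))
red=A([(207,233)]);print("red",plane("top",red,.05))
print("ptr dir",plane("top",A([(145,110),(166,135)]),.095)[:,:2],"z.065",plane("top",A([(145,110)]),.065))
C=lambda p:np.array(p)/[10/3,2.5]+[240,125]
D=lambda p:np.array(p)/[4,300/115]+[205,130]
for a,b in(((118,25),(45,90)),((295,43),(97,22)),((70,40),(45,135)),((337,65),(120,32))):print("lid/handle tri",tri(C(a),D(b)))
R=plane("top",C([(42,240),(290,280),(318,130),(75,103)]),.11);print("rim",R,np.linalg.norm(np.roll(R,-1,0)-R,axis=1))
print("rim side",plane("side",D([(293,252),(333,133),(95,225)]),.11))
E
```

```text
top [[0.47473759733726617, 0.35580405520440556], [0.49647319082592245, 0.26276140951430116], [0.3810097979127388, 0.2405890709318603], [0.3610224923457576, 0.326703040841056]] c [0.4283 0.2965] L [0.0955 0.1176 0.0884 0.1174]
side [[0.48957083016196556, 0.2675059854908105], [0.37820967495831376, 0.2409900153687654], [0.3579435435562298, 0.32908224884544734], [0.46755827162105357, 0.35905079144156804]] c [0.4233 0.2992] L [0.1145 0.0904 0.1136 0.0942]
top [  9   9  15  15 167] [176.3413 250.9222] [[0.4307 0.2973 0.065 ]]
side [  9   9  15  17 187] [301.0856 293.9037] [[0.4243 0.3072 0.08  ]]
side [  0  33  38   7 156] [307.5256 312.9936] [[0.4043 0.3687 0.08  ]]
red [[0.3901 0.2868 0.05  ]]
ptr dir [[0.4422 0.3095]
 [0.4309 0.299 ]] z.065 [[0.4459 0.3166 0.065 ]]
lid/handle tri (array([0.7027, 0.01  , 0.3058]), np.float64(0.006312431928034893))
lid/handle tri (array([ 0.685 , -0.1252,  0.3022]), np.float64(0.012066440001586866))
lid/handle tri (array([0.6994, 0.0481, 0.2696]), np.float64(0.004753122755154033))
lid/handle tri (array([ 0.6754, -0.1621,  0.2584]), np.float64(0.015043224335177458))
rim [[ 0.5173  0.0731  0.11  ]
 [ 0.4761 -0.1401  0.11  ]
 [ 0.6532 -0.1633  0.11  ]
 [ 0.6807  0.05    0.11  ]] [0.2171 0.1785 0.215  0.165 ]
rim side [[ 0.5061  0.0783  0.11  ]
 [ 0.4845 -0.1381  0.11  ]
 [ 0.672   0.0441  0.11  ]]
```

```bash
python3 - <<'E'
from h import *
a={n:np.mean([camera(n).astype(float) for _ in range(6)],0) for n in("top","side")}
np.savez("avg.npz",**a)
def c(n,x,y,w,h):
    return np.clip(cv2.resize(a[n][y:y+h,x:x+w],(400,300),interpolation=cv2.INTER_CUBIC)*1.6,0,255)
cv2.imwrite("pics/c2.png",np.vstack([np.hstack([c("top",164,239,24,24*3//4+6),c("side",288,281,28,21)]),np.hstack([c("top",264,128,80,60),c("side",210,132,56,42)])]))
E
```

```text
[ WARN:0@2.967] global loadsave.cpp:1063 imwrite_ Unsupported depth image for selected encoder is fallbacked to CV_8U.
```

View pics/c2.png

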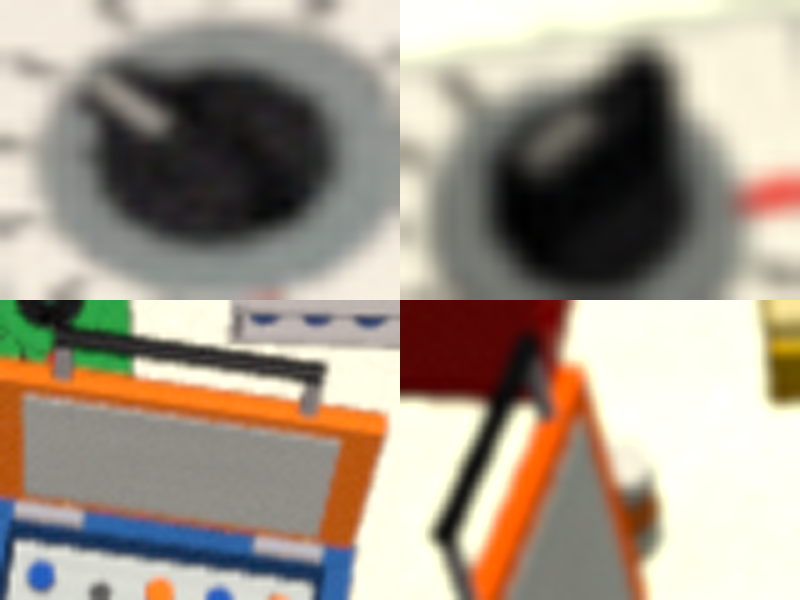

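```bash
python3 - <<'E'
from h import *
np.set_printoptions(precision=4,suppress=True)
p=tri((170,245.4),(297.45,292.55));q=tri((173.9,249.2),(300.95,289.75));print("ptr",p,q,np.degrees(np.arctan2(*(p[0]-q[0])[1::-1])))
for z in(.085,.095):
    for n,uv in("top",[(170,245.4),(173.9,249.2)]),("side",[(297.45,292.55),(300.95,289.75)]):
        P=plane(n,uv,z);print(z,n,P[:,:2],np.degrees(np.arctan2(*(P[0]-P[1])[1::-1])))
print("disc z.065",plane("top",[(176.9,251.4)],.065))
h1=tri((275,135),(215.6,164.9));h2=tri((328.4,142.6),(227.8,138.3));d=h1[0]-h2[0]
print("handle",h1,h2,np.linalg.norm(d),(h1[0]+h2[0])/2,np.degrees(np.arctan2(d[0],d[1])))
E
```

```text
ptr (array([0.439 , 0.311 , 0.0934]), np.float64(0.007816133302125246)) (array([0.4289, 0.2995, 0.0911]), np.float64(0.007225938852414194)) 48.77371529483348
0.085 top [[0.444  0.3125]
 [0.4332 0.3004]] 48.415387507360926
0.085 side [[0.4351 0.3065]
 [0.4252 0.2962]] 46.02071877385388
0.095 top [[0.4427 0.3102]
 [0.432  0.2981]] 48.415387507360904
0.095 side [[0.4352 0.3129]
 [0.4254 0.3027]] 46.02071877385365
disc z.065 [[0.4293 0.2956 0.065 ]]
handle (array([0.7039, 0.011 , 0.3047]), np.float64(0.0047827372713647315)) (array([ 0.6872, -0.1254,  0.3013]), np.float64(0.006496569002430572)) 0.13745928697986778 [ 0.6955 -0.0572  0.303 ] 6.99542950739626
```

>>> jog_arm(series=[[[0, 0, 0.02, 9, 32, 0, 1], [0, 0, 0.04, 18, 64, 0, 1], [0, 0, 0.06, 27, 97, 0, 1], [0, 0, 0.08, 36, 129, 0, 1], [0, 0, 0.093, 45, 162, 0, 1]]])

```text
time: 1.12
tool_pos: [0.2464, -0.3484, 0.2563]
ee_rot: [0.973, 0.232, 0.0, 0.0]
contact_force: [0.9, 0.6, -0.5]
grip_width: 1.002
finger_force: 0.0
```

>>> jog_arm(series=[[[0, 0, 0.02, 9, 32, 0, 1], [0, 0, 0.04, 18, 64, 0, 1], [0, 0, 0.06, 27, 97, 0, 1], [0, 0, 0.08, 36, 129, 0, 1], [0, 0, 0.093, 45, 162, 0, 1]]])

```text
time: 1.53
tool_pos: [0.2914, -0.1864, 0.2565]
ee_rot: [0.961, 0.277, 0.0, 0.0]
contact_force: [0.9, -0.1, 0.6]
grip_width: 1.001
finger_force: 0.0
```

>>> jog_arm(series=[[[0, 0, 0.02, 9, 32, 0, 1], [0, 0, 0.04, 18, 64, 0, 1], [0, 0, 0.06, 27, 97, 0, 1], [0, 0, 0.08, 36, 129, 0, 1], [0, 0, 0.093, 45, 162, 0, 1]]])

```text
time: 1.95
tool_pos: [0.3365, -0.0242, 0.2566]
ee_rot: [0.947, 0.322, 0.0, 0.0]
contact_force: [0.8, -0.2, 0.8]
grip_width: 0.999
finger_force: 0.0
```

>>> jog_arm(series=[[[0, 0, 0.02, 9, 32, 0, 1], [0, 0, 0.04, 18, 64, 0, 1], [0, 0, 0.06, 27, 97, 0, 1], [0, 0, 0.08, 36, 129, 0, 1], [0, 0, 0.093, 45, 162, 0, 1]]])

```text
time: 2.37
tool_pos: [0.3815, 0.138, 0.2565]
ee_rot: [0.931, 0.365, 0.0, 0.0]
contact_force: [1.1, -0.6, 0.4]
grip_width: 1.002
finger_force: 0.0
```

>>> jog_arm(series=[[[0, 0, 0.02, 9, 32, 0, 1], [0, 0, 0.04, 18, 64, 0, 1], [0, 0, 0.06, 27, 97, 0, 1], [0, 0, 0.08, 36, 129, 0, 1], [0, 0, 0.091, 45, 160, 0, 1]]])

```text
time: 2.78
tool_pos: [0.4264, 0.2981, 0.2563]
ee_rot: [0.913, 0.407, 0.0, -0.0]
contact_force: [0.4, 0.4, 0.2]
grip_width: 1.002
finger_force: 0.0
```

>>> jog_arm(series=[[[0, 0, 0, 0, 0, -35, 1], [0, 0, 0, 0, 0, -70, 1], [0, 0, 0, 0, 0, -105, 1], [0, 0, 0, 0, -1, -130, 1], [0, 0, 0, 0, -1, -145, 1]]])

```text
time: 3.2
tool_pos: [0.4252, 0.2946, 0.1084]
ee_rot: [0.914, 0.407, -0.002, 0.0]
contact_force: [-0.1, 0.2, 0.1]
grip_width: 1.002
finger_force: 0.0
```

>>> jog_arm(series=[[[0, 0, 0, 0, 0, -7, 1], [0, 0, 0, 0, 0, -15, 0.3], [0, 0, 0, 0, 0, -15, 0], [0, 0, 0, 0, 0, -15, -0.3], [0, 0, 0, 0, 0, -15, -0.5]]], grip_force=25)

```text
time: 3.62
tool_pos: [0.4269, 0.2955, 0.0973]
ee_rot: [0.914, 0.407, 0.001, -0.0]
contact_force: [-0.1, 0.0, -0.1]
grip_width: 0.451
finger_force: 0.0
```

>>> jog_arm(series=[[[0, 0, 0, 0, 0, 0, -0.6], [0, 0, 0, 0, 0, 0, -1], [0, 0, 0, 0, 0, 0, -1], [0, 0, 0, 0, 0, 0, -1], [0, 0, 0, 0, 0, 0, -1]]])

```text
time: 4.03
tool_pos: [0.4265, 0.2955, 0.0971]
ee_rot: [0.914, 0.407, 0.001, -0.0]
contact_force: [-2.1, 0.0, 6.0]
grip_width: 0.156
finger_force: 28.2
```

```bash
python3 - <<'E'
from h import *
s=ctrl.sense();print({k:np.round(s[k],3) for k in("tool_pos","ee_rot","joint_pos","contact_force","ft_torque","grip_width","finger_force")})
a=camera("top");b=camera("side")
c=lambda im,x,y:cv2.resize(im[y:y+75,x:x+100],(400,300),interpolation=cv2.INTER_CUBIC)
cv2.imwrite("pics/g.png",np.hstack([c(a,130,210),c(b,250,250)]))
E
```

```text
{'tool_pos': array([0.427, 0.296, 0.097]), 'ee_rot': array([ 0.914,  0.407,  0.001, -0.   ]), 'joint_pos': array([0.516, 0.522, 1.855, 0.   , 0.764, 1.249]), 'contact_force': array([-2.137,  0.013,  5.955]), 'ft_torque': array([ 0.091,  0.403, -0.006]), 'grip_width': np.float64(0.156), 'finger_force': np.float64(28.214)}
```

View pics/g.png

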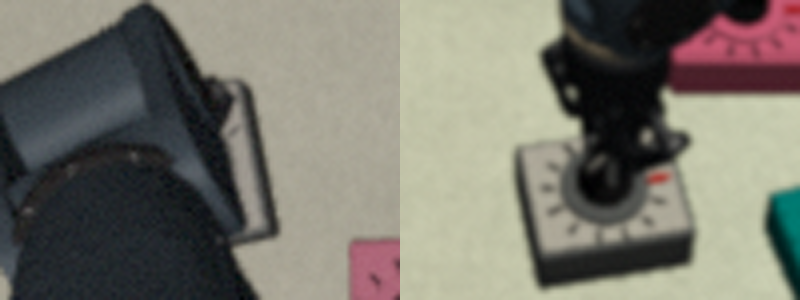

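The fingers hold the bar (opening is about 13 mm against 14 mm given). Now I turn it anticlockwise.

>>> jog_arm(series=[[[0, 0, 0.08, 0, 0, 1, -1], [0, 0, 0.18, 0, 0, 1, -1], [0, 0, 0.28, 0, 0, 1, -1], [0, 0, 0.38, 0, 0, 1, -1], [0, 0, 0.48, 0, 0, 1, -1]]])

```text
time: 4.55
tool_pos: [0.4277, 0.2949, 0.0973]
ee_rot: [0.789, 0.614, 0.001, 0.001]
contact_force: [10.6, -5.1, -12.2]
grip_width: 0.157
finger_force: 26.1
```

```bash
python3 - <<'E'
from h import *
s=ctrl.sense();print({k:np.round(s[k],3) for k in("tool_pos","ee_rot","joint_pos","contact_force","ft_torque","grip_width","finger_force")})
E
```

```text
{'tool_pos': array([0.428, 0.295, 0.097]), 'ee_rot': array([0.789, 0.614, 0.001, 0.001]), 'joint_pos': array([ 0.515,  0.522,  1.855, -0.002,  0.763,  0.764]), 'contact_force': array([ 10.577,  -5.113, -12.174]), 'ft_torque': array([-0.771, -1.969, -0.059]), 'grip_width': np.float64(0.157), 'finger_force': np.float64(26.105)}
```

>>> jog_arm(series=[[[0, 0, 0.1, 1, -0.5, -0.5, -1], [0, 0, 0.2, 1, -0.5, -0.5, -1], [0, 0, 0.3, 1, -0.5, -0.5, -1], [0, 0, 0.4, 1, -0.5, -0.5, -1], [0, 0, 0.5, 1, -0.5, -0.5, -1]]])

```text
time: 4.97
tool_pos: [0.4293, 0.2948, 0.0973]
ee_rot: [0.613, 0.79, 0.002, 0.001]
contact_force: [13.4, -2.0, -10.2]
grip_width: 0.159
finger_force: 26.4
```

>>> jog_arm(series=[[[0, 0, 0.1, 0, 0, 0, -1], [0, 0, 0.2, 0, 0, 0, -1], [0, 0, 0.3, 0, 0, 0, -1], [0, 0, 0.4, 0, 0, 0, -1], [0, 0, 0.5, 0, 0, 0, -1]]])

```text
time: 5.38
tool_pos: [0.4306, 0.2955, 0.0974]
ee_rot: [0.398, 0.917, 0.003, 0.003]
contact_force: [19.3, 3.9, -17.3]
grip_width: 0.158
finger_force: 25.5
```

>>> jog_arm(series=[[[0, 0, 0.1, 2, 0.5, -0.5, -1], [0, 0, 0.2, 2, 0.5, -1, -1], [0, 0, 0.3, 2, 0.5, -1, -1], [0, 0, 0.4, 2, 0.5, -1, -1], [0, 0, 0.5, 2, 0.5, -1, -1]]])

```text
time: 5.8
tool_pos: [0.4318, 0.2967, 0.0972]
ee_rot: [0.159, 0.987, 0.003, 0.003]
contact_force: [8.0, 9.3, -2.4]
grip_width: 0.157
finger_force: 27.5
```

>>> jog_arm(series=[[[0, 0, 0.1, 1, 0, 0, -1], [0, 0, 0.2, 1, 0, 0, -1], [0, 0, 0.3, 1, 0, 0, -1], [0, 0, 0.36, 1, 0, 0, -1], [0, 0, 0.4, 1, 0, 0, -1]]])

```text
time: 6.22
tool_pos: [0.4321, 0.2979, 0.0972]
ee_rot: [-0.039, 0.999, 0.003, 0.003]
contact_force: [2.4, 18.2, -0.8]
grip_width: 0.159
finger_force: 27.6
```

```bash
python3 - <<'E'
from h import *
s=ctrl.sense();print({k:np.round(s[k],3) for k in("tool_pos","ee_rot","joint_pos","contact_force","ft_torque","grip_width","finger_force")})
E
```

```text
{'tool_pos': array([0.432, 0.298, 0.097]), 'ee_rot': array([-0.039,  0.999,  0.003,  0.003]), 'joint_pos': array([ 0.514,  0.528,  1.844,  0.003,  0.762, -1.138]), 'contact_force': array([ 2.411, 18.167, -0.801]), 'ft_torque': array([ 2.996, -0.235, -0.085]), 'grip_width': np.float64(0.159), 'finger_force': np.float64(27.616)}
```

>>> jog_arm(series=[[[0, 0, 0.02, 0, 2, 0, -1], [0, 0, 0.04, 0, 2, 0, -1], [0, 0, 0.07, 0, 2, 0, -1], [0, 0, 0.1, 0, 2, 0, -1], [0, 0, 0.12, 0, 2, 0, -1]]])

```text
time: 6.63
tool_pos: [0.432, 0.2985, 0.0972]
ee_rot: [-0.099, 0.995, 0.001, 0.002]
contact_force: [3.4, 6.2, 2.5]
grip_width: 0.158
finger_force: 28.2
```

```bash
cat > s.py <<'E'
from h import *
s=ctrl.sense();print({k:np.round(s[k],3).tolist() for k in("tool_pos","ee_rot","joint_pos","joint_efforts","contact_force","ft_torque","grip_width","finger_force")})
E
python3 s.py
```

```text
{'tool_pos': [0.432, 0.299, 0.097], 'ee_rot': [-0.099, 0.995, 0.001, 0.002], 'joint_pos': [0.516, 0.529, 1.842, 0.001, 0.765, -1.253], 'joint_efforts': [-1.722, -49.957, -16.615, -0.741, 1.487, 0.174], 'contact_force': [3.445, 6.19, 2.534], 'ft_torque': [1.052, -0.51, -0.087], 'grip_width': 0.158, 'finger_force': 28.203}
```

>>> jog_arm(series=[[[0, 0, 0.02, 0, 0, 0, -1], [0, 0, 0.04, 0, 0, 0, -1], [0, 0, 0.06, 0, 0, 0, -1], [0, 0, 0.08, 0, 0, 0, -1], [0, 0, 0.08, 0, 0, 0, -1]]])

```text
time: 7.05
tool_pos: [0.432, 0.2987, 0.0972]
ee_rot: [-0.137, 0.991, 0.002, 0.003]
contact_force: [1.9, 7.4, 3.4]
grip_width: 0.158
finger_force: 34.6
```

```bash
python3 s.py
```

```text
{'tool_pos': [0.432, 0.299, 0.097], 'ee_rot': [-0.137, 0.991, 0.002, 0.003], 'joint_pos': [0.516, 0.529, 1.842, 0.002, 0.765, -1.332], 'joint_efforts': [-1.349, -49.984, -16.521, -1.392, 1.574, -1.131], 'contact_force': [1.914, 7.387, 3.432], 'ft_torque': [1.114, -0.552, -0.777], 'grip_width': 0.158, 'finger_force': 34.636}
```

The torque rose to 0.78 Nm at about 148° turned, which agrees with the measured 145°, so the knob is on its stop. I release, lift, and look.

>>> jog_arm(series=[[[0, 0, -0.01, 0, 0, 0, 0], [0, 0, -0.01, 0, 0, 0, 1], [0, 0, -0.01, 0, 0, 0, 1], [0, 0, -0.01, 0, 0, 10, 1], [0, 0, -0.01, 0, 0, 40, 1]]])

```text
time: 7.47
tool_pos: [0.4286, 0.2961, 0.1337]
ee_rot: [-0.133, 0.991, -0.001, -0.003]
contact_force: [-0.2, -0.3, 0.7]
grip_width: 0.854
finger_force: 0.0
```

>>> jog_arm(series=[[[0, 0, 0, 0, 0, 40, 1], [0, 0, 0, 0, 0, 80, 1], [0, 0, 0, 0, 0, 120, 1], [0, 0, 0, 0, 0, 160, 1], [0, 0, 0, 0, 0, 200, 1]]])

```text
time: 7.88
tool_pos: [0.4297, 0.2967, 0.3387]
ee_rot: [-0.133, 0.991, 0.0, 0.0]
contact_force: [0.7, 0.5, 0.3]
grip_width: 0.997
finger_force: 0.0
```

>>> jog_arm(series=[[[0, 0, -0.1, 10, -15, 25, 1], [0, 0, -0.2, 20, -30, 50, 1], [0, 0, -0.3, 30, -45, 60, 1], [0, 0, -0.4, 40, -60, 60, 1], [0, 0, -0.5, 50, -75, 60, 1]]])

```text
time: 8.3
tool_pos: [0.4805, 0.2213, 0.3974]
ee_rot: [0.119, 0.993, 0.0, 0.001]
contact_force: [0.8, 0.3, 0.3]
grip_width: 1.0
finger_force: 0.0
```

>>> jog_arm(series=[[[0, 0, -0.1, 12, -15, 0, 1], [0, 0, -0.2, 24, -30, 0, 1], [0, 0, -0.3, 36, -45, 0, 1], [0, 0, -0.4, 48, -60, 0, 1], [0, 0, -0.5, 60, -75, 0, 1]]])

```text
time: 8.72
tool_pos: [0.5404, 0.1462, 0.3965]
ee_rot: [0.361, 0.933, -0.0, 0.0]
contact_force: [0.7, -0.0, 0.7]
grip_width: 0.997
finger_force: 0.0
```

```bash
python3 s.py; python3 - <<'E'
from h import *
np.set_printoptions(precision=4,suppress=True)
a=camera("top");b=camera("side")
c=lambda im,x,y,w,h:cv2.resize(im[y:y+h,x:x+w],(400,300),interpolation=cv2.INTER_CUBIC)
cv2.imwrite("pics/k.png",np.hstack([c(a,147,228,64,48),c(b,270,276,64,48)]))
for z in(.295,.303,.307):print(z,plane("top",[(275,135),(328.4,142.6)],z).mean(0),plane("side",[(215.6,164.9),(227.8,138.3)],z).mean(0))
print(plane("top",[(176.9,251.4)],.07))
E
```

```text
{'tool_pos': [0.54, 0.146, 0.396], 'ee_rot': [0.361, 0.933, -0.0, 0.0], 'joint_pos': [0.181, 0.266, 1.424, -0.0, 1.452, -0.651], 'joint_efforts': [2.587, -51.093, -31.78, -0.03, -0.061, -1.392], 'contact_force': [0.704, -0.034, 0.697], 'ft_torque': [0.051, 0.031, -0.008], 'grip_width': 0.997, 'finger_force': 0.0}
0.295 [ 0.7014 -0.0576  0.295 ] [ 0.6948 -0.0653  0.295 ]
0.303 [ 0.6985 -0.0573  0.303 ] [ 0.6927 -0.0557  0.303 ]
0.307 [ 0.6971 -0.0572  0.307 ] [ 0.6916 -0.0509  0.307 ]
[[0.4287 0.2945 0.07  ]]
```

View pics/k.png

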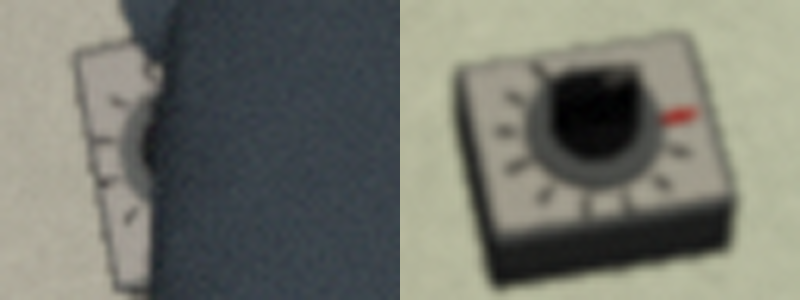

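Side view: the bar now points towards the red mark (about (677,117) in the crop). The arm hides it from above, so I'll recheck from the top once clear. Next, over the handle.

>>> jog_arm(series=[[[0, 0, -0.1, 16, -20, 0, 1], [0, 0, -0.2, 32, -40, 0, 1], [0, 0, -0.3, 48, -60, 0, 1], [0, 0, -0.4, 64, -80, 0, 1], [0, 0, -0.5, 80, -102, 0, 1]]])

```text
time: 9.23
tool_pos: [0.6204, 0.045, 0.3965]
ee_rot: [0.579, 0.815, 0.0, -0.0]
contact_force: [0.4, 0.3, 0.6]
grip_width: 1.005
finger_force: 0.0
```

>>> jog_arm(series=[[[0, 0, -0.1, 16, -20, 0, 1], [0, 0, -0.2, 32, -40, 0, 1], [0, 0, -0.3, 48, -60, 0, 1], [0, 0, -0.4, 64, -80, 0, 1], [0, 0, -0.455, 78, -101, 0, 1]]])

```text
time: 9.65
tool_pos: [0.6986, -0.0559, 0.3963]
ee_rot: [0.749, 0.663, -0.0, -0.0]
contact_force: [0.2, 0.8, 0.0]
grip_width: 0.999
finger_force: 0.0
```

```bash
python3 s.py; python3 - <<'E'
from h import *
a=camera("top");b=camera("side")
c=lambda im,x,y,w,h:cv2.resize(im[y:y+h,x:x+w],(400,300),interpolation=cv2.INTER_CUBIC)
cv2.imwrite("pics/k2.png",np.vstack([np.hstack([c(a,147,228,64,48),c(b,270,276,64,48)]),np.hstack([c(a,240,90,120,90),c(b,190,80,120,90)])]))
E
```

```text
{'tool_pos': [0.699, -0.056, 0.396], 'ee_rot': [0.749, 0.663, -0.0, -0.0], 'joint_pos': [-0.146, 0.565, 0.99, 0.0, 1.586, -0.026], 'joint_efforts': [1.803, -70.567, -30.617, -0.047, -0.357, 0.239], 'contact_force': [0.153, 0.835, 0.001], 'ft_torque': [0.02, 0.042, 0.03], 'grip_width': 0.999, 'finger_force': 0.0}
```

View pics/k2.png

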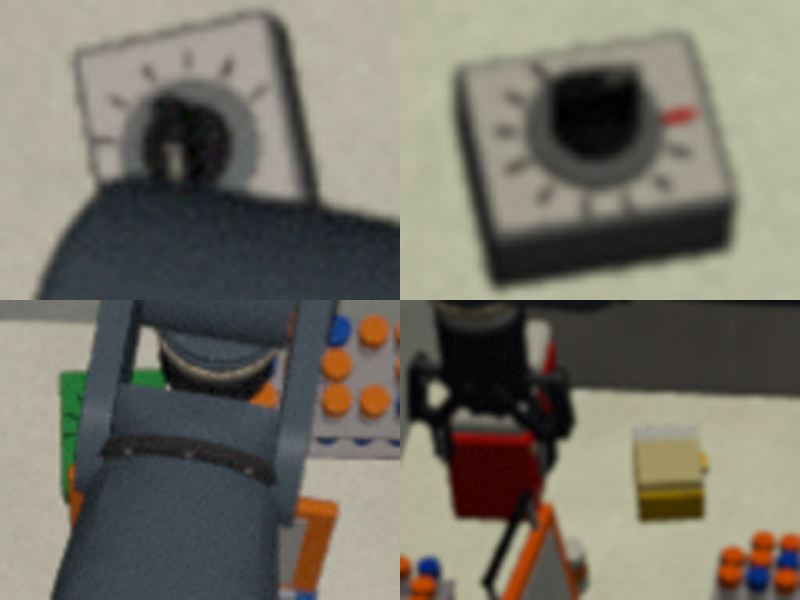

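The pointer line in the top crop runs (168,145) to (180,178), at about 200° against the red mark at about 193°, so the knob is at zero. Now I go down over the handle and grip.

>>> jog_arm(series=[[[0, 0, 0, 0, -1, -25, 1], [0, 0, 0, 0, -1, -50, 1], [0, 0, 0, 0, -1, -70, 1], [0, 0, 0, 0, -1, -82, 1], [0, 0, 0, 0, -1, -87, 1]]])

```text
time: 10.17
tool_pos: [0.6976, -0.0559, 0.3073]
ee_rot: [0.747, 0.665, -0.001, -0.001]
contact_force: [-0.6, -0.1, 0.4]
grip_width: 1.005
finger_force: 0.0
```

>>> jog_arm(series=[[[0, 0, 0, 0, 0, 0, 0.6], [0, 0, 0, 0, 0, 0, 0.2], [0, 0, 0, 0, 0, 0, -0.1], [0, 0, 0, 0, 0, 0, -0.3], [0, 0, 0, 0, 0, 0, -0.5]]], grip_force=25)

```text
time: 10.58
tool_pos: [0.6985, -0.0568, 0.3097]
ee_rot: [0.748, 0.664, 0.0, 0.0]
contact_force: [-1.0, -0.5, -0.6]
grip_width: 0.298
finger_force: 0.0
```

>>> jog_arm(series=[[[0, 0, 0, 0, 0, 0, -0.6], [0, 0, 0, 0, 0, 0, -0.7], [0, 0, 0, 0, 0, 0, -1], [0, 0, 0, 0, 0, 0, -1], [0, 0, 0, 0, 0, 0, -1]]])

```text
time: 11.0
tool_pos: [0.6985, -0.0568, 0.3091]
ee_rot: [0.748, 0.664, 0.0, 0.0]
contact_force: [0.7, -0.7, 2.5]
grip_width: 0.126
finger_force: 24.4
```

```bash
python3 s.py; python3 - <<'E'
from h import *
b=camera("side")
cv2.imwrite("pics/l.png",cv2.resize(b[80:200,180:340],(800,600),interpolation=cv2.INTER_CUBIC))
E
```

```text
{'tool_pos': [0.699, -0.057, 0.309], 'ee_rot': [0.748, 0.664, 0.0, 0.0], 'joint_pos': [-0.148, 0.597, 1.14, -0.0, 1.404, -0.03], 'joint_efforts': [0.093, -66.022, -31.292, -0.014, 0.181, -0.068], 'contact_force': [0.675, -0.658, 2.519], 'ft_torque': [0.006, -0.096, -0.071], 'grip_width': 0.126, 'finger_force': 24.418}
```

View pics/l.png

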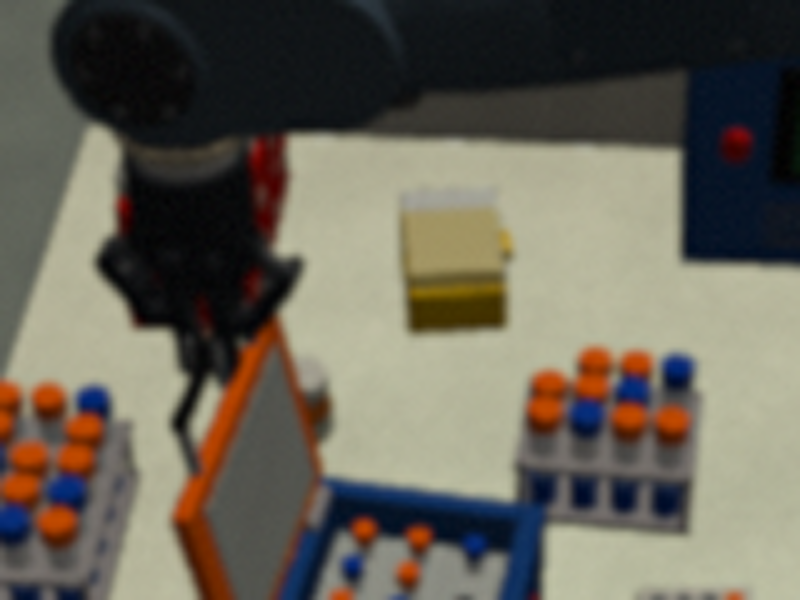

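The fingers are around the bar between its arms (opening about 11 mm, bar 12 mm). I start the arc and check the force along the way.

>>> jog_arm(series=[[[0, 0, 0, -16, 2, 3, -1], [0, 0, 0, -33, 4, 4, -1], [0, 0, 0, -49, 6, 4, -1], [0, 0, 0, -65.5, 8, 2, -1], [0, 0, 0, -82, 10, -0.5, -1]]], grip_force=25)

```text
time: 11.47
tool_pos: [0.6159, -0.0465, 0.3087]
ee_rot: [0.748, 0.664, 0.001, 0.0]
contact_force: [3.2, 1.7, -2.6]
grip_width: 0.128
finger_force: 25.0
```

>>> jog_arm(series=[[[0, 0, 0, -15, 2, -4, -1], [0, 0, 0, -28, 3.5, -8.5, -1], [0, 0, 0, -42, 5, -15, -1], [0, 0, 0, -54, 6.5, -21, -1], [0, 0, 0, -67, 8, -29.5, -1]]])

```text
time: 11.88
tool_pos: [0.5491, -0.0383, 0.2791]
ee_rot: [0.748, 0.664, 0.001, 0.0]
contact_force: [2.7, 3.0, -1.2]
grip_width: 0.129
finger_force: 25.3
```

>>> jog_arm(series=[[[0, 0, 0, -11, 1.5, -8, -1], [0, 0, 0, -22.5, 3, -18, -1], [0, 0, 0, -32, 4, -28, -1], [0, 0, 0, -42, 5, -40, -1], [0, 0, 0, -50, 6, -51, -1]]])

```text
time: 12.3
tool_pos: [0.4986, -0.0322, 0.2273]
ee_rot: [0.748, 0.664, 0.0, -0.0]
contact_force: [1.1, 3.7, 0.2]
grip_width: 0.129
finger_force: 25.6
```

>>> jog_arm(series=[[[0, 0, 0, -5, 0.5, -8, -1], [0, 0, 0, -10, 1, -16.5, -1], [0, 0, 0, -14.5, 1, -25, -1], [0, 0, 0, -18.5, 1.5, -34, -1], [0, 0, 0, -22, 2, -43, -1]]])

```text
time: 12.72
tool_pos: [0.477, -0.03, 0.1844]
ee_rot: [0.748, 0.664, 0.0, -0.001]
contact_force: [-1.2, 5.4, 0.9]
grip_width: 0.13
finger_force: 26.0
```

>>> jog_arm(series=[[[0, 0, 0, -2, 0, -6.5, -1], [0, 0, 0, -4, 0, -13, -1], [0, 0, 0, -5.5, 0, -19.5, -1], [0, 0, 0, -7, 0, -26, -1], [0, 0, 0, -8, 0, -32, -1]]])

```text
time: 13.13
tool_pos: [0.4684, -0.0295, 0.1521]
ee_rot: [0.748, 0.664, -0.0, -0.002]
contact_force: [-3.8, 12.6, 1.1]
grip_width: 0.126
finger_force: 26.4
```

>>> jog_arm(series=[[[0, 0, 0, -1, 1, -6, -1], [0, 0, 0, -1.5, 1.5, -12, -1], [0, 0, 0, -2, 2, -17, -1], [0, 0, 0, -2.5, 2, -21, -1], [0, 0, 0, -2.5, 2, -24, -1]]])

```text
time: 13.55
tool_pos: [0.4656, -0.0288, 0.1279]
ee_rot: [0.748, 0.664, -0.001, -0.001]
contact_force: [-7.4, -0.8, 0.7]
grip_width: 0.131
finger_force: 26.7
```

>>> jog_arm(series=[[[0, 0, 0, 0, 0, -2, -1], [0, 0, 0, 0, 0, -3, -1], [0, 0, 0, 0, 0, -4, -1], [0, 0, 0, 0, 0, -5, -1], [0, 0, 0, 0, 0, -5, -1]]])

```text
time: 13.97
tool_pos: [0.4654, -0.0288, 0.123]
ee_rot: [0.748, 0.664, -0.001, -0.001]
contact_force: [-7.3, 0.3, -1.2]
grip_width: 0.13
finger_force: 26.6
```

>>> jog_arm(series=[[[0, 0, 0, 0, 0, -1, -1], [0, 0, 0, 0, 0, -2, -1], [0, 0, 0, 0, 0, -3, -1], [0, 0, 0, 0, 0, -4, -1], [0, 0, 0, 0, 0, -4, -1]]])

```text
time: 14.38
tool_pos: [0.4654, -0.0287, 0.1207]
ee_rot: [0.747, 0.664, -0.001, -0.001]
contact_force: [-16.9, 0.4, 26.7]
grip_width: 0.131
finger_force: 29.8
```

The upward force is 27 N at TCP z 0.121, so the lid should be on its stop. I check in the side view before letting go.

```bash
python3 - <<'E'
from h import *
b=camera("side")
cv2.imwrite("pics/m.png",cv2.resize(b[130:250,190:350],(800,600),interpolation=cv2.INTER_CUBIC))
E
```

```text
(no output)
```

View pics/m.png

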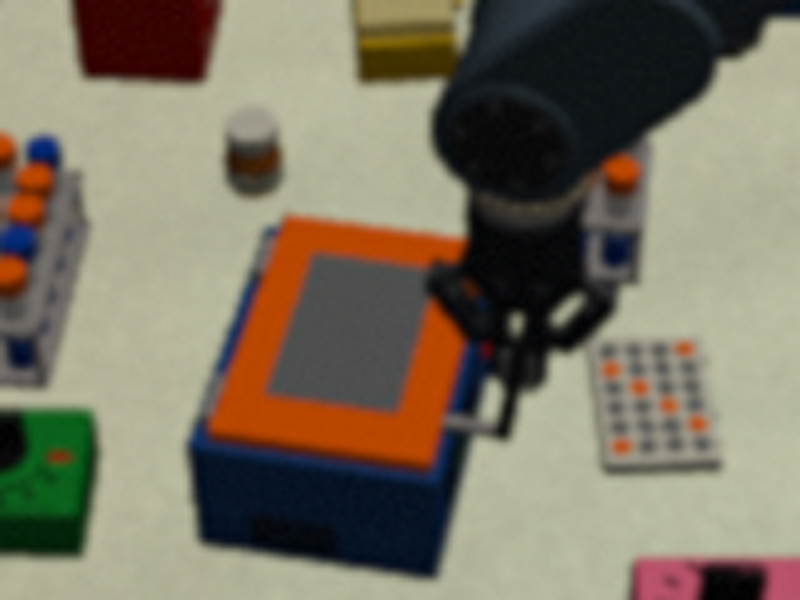

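The lid lies level on the heater. I open only part way, because the rear finger stands between bar and lid, then lift off straight up.

>>> jog_arm(series=[[[0, 0, 0, 0, 0, 1, -1], [0, 0, 0, 0, 0, 2, -0.7], [0, 0, 0, 0, 0, 2, -0.4], [0, 0, 0, 0, 0, 2, -0.4], [0, 0, 0, 0, 0, 2, -0.4]]])

```text
time: 14.85
tool_pos: [0.4672, -0.0289, 0.1218]
ee_rot: [0.748, 0.664, 0.0, 0.0]
contact_force: [0.1, 1.0, 0.2]
grip_width: 0.302
finger_force: 0.0
```

>>> jog_arm(series=[[[0, 0, 0, 0, 0, 4, -0.4], [0, 0, 0, 0, 0, 10, -0.4], [0, 0, 0, 0, 0, 20, -0.4], [0, 0, 0, 0, 0, 35, -0.4], [0, 0, 0, 0, 0, 55, -0.4]]])

```text
time: 15.27
tool_pos: [0.4665, -0.0287, 0.1775]
ee_rot: [0.748, 0.664, -0.0, -0.0]
contact_force: [0.3, -0.5, -0.1]
grip_width: 0.299
finger_force: 0.0
```

>>> jog_arm(series=[[[0, 0, 0, 0, 0, 30, -0.4], [0, 0, 0, 0, 0, 60, -0.4], [0, 0, 0, 0, 0, 90, -0.4], [0, 0, 0, 0, 0, 120, -0.4], [0, 0, 0, 0, 0, 150, -0.4]]])

```text
time: 15.68
tool_pos: [0.4664, -0.0287, 0.3295]
ee_rot: [0.748, 0.664, 0.0, 0.0]
contact_force: [0.8, 0.3, -0.5]
grip_width: 0.302
finger_force: 0.0
```

>>> jog_arm(series=[[[0, 0, 0, 0, -35, 0, -0.4], [0, 0, 0, 0, -70, 0, -0.4], [0, 0, 0, 0, -105, 0, -0.4], [0, 0, 0, 0, -140, 0, -0.4], [0, 0, 0, 0, -150, 0, -0.4]]])

```text
time: 16.1
tool_pos: [0.4665, -0.1823, 0.3278]
ee_rot: [0.748, 0.663, -0.0, 0.001]
contact_force: [0.0, 0.7, -1.0]
grip_width: 0.303
finger_force: 0.0
```

```bash
python3 - <<'E'
from h import *
a=camera("top");b=camera("side")
c=lambda im,x,y,w,h:cv2.resize(im[y:y+h,x:x+w],(400,300),interpolation=cv2.INTER_CUBIC)
cv2.imwrite("pics/n.png",np.vstack([np.hstack([c(a,147,228,64,48),c(b,190,130,160,120)]),np.hstack([a[:300,:400],b[60:360,100:500]])]))
E
```

```text
(no output)
```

View pics/n.png

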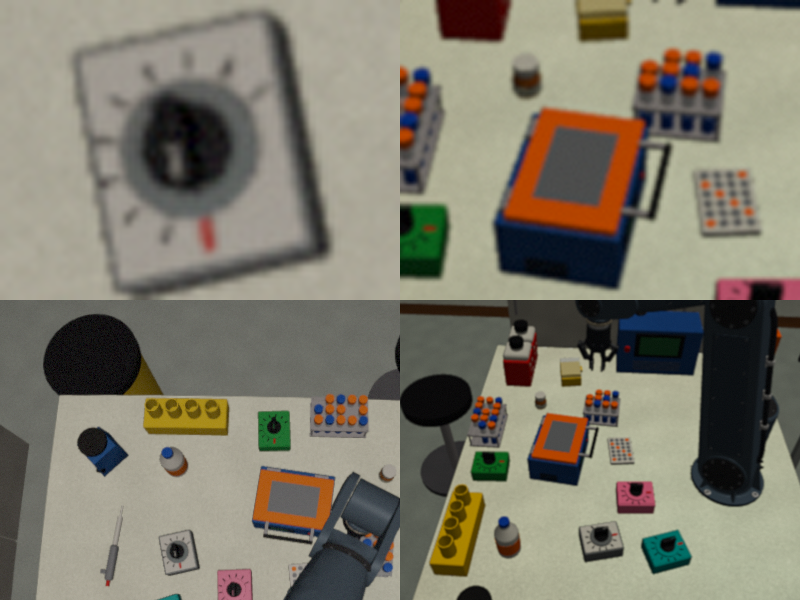

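The lid is closed, the timer pointer points at the red mark, the bystanders stand where they were, and the robot touches nothing. I hand in the job.

```bash
python3 -c "
from rig import ctrl
print(ctrl.close_job())"
```

```text
the job is handed in; nothing more can be done
None
```

I turned the grey timer's knob back to its zero stop, then lowered the orange lid in the gripper until it was fully closed. The job was handed in after about 16 s; the interface gave no verdict, but the last pictures show the lid shut, the pointer at zero and no sign of a bystander having moved.

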